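Lock the board stop onto its studs

TASK

Fit the blue-gripped steel stop onto the cutting board: set its two keyholes down over the two brass stud heads on the board's rail, then slide it along until it is fully home and the red spring latch snaps up behind it, and let go. The rail may sit a little off its marked place, so feel for the studs and work gently; never force the stop against the studs or the board, and leave the saucer, bottle and cup where they are.

Things in the scene. Friction and masses are not known exactly. Their poses are not given: they have to be found in the camera images.
- stop: Board stop, 0.3-0.5 kg: flat steel plate 90 (x) by 130 (y) by 4 mm with a blue upright grip on its middle, 14 mm thick (x), 64 long (y), top 59 mm above the plate's underside. Origin: centre of the plate's underside, z up. Starts flat on a cream crate lid 12 mm high. To mount: stop's x axis along the board's +x, heads into the holes, then 20 mm towards +x.
- keyhole_l (a point): On the stop's underside, centre of the +y keyhole's round hole (octagon 20 mm across), at stop x = +10, y = +45 mm. From it a slot 11 mm wide runs towards stop -x; a stud neck meets the slot's end at x = -10 mm, which is home. The hole goes through the plate.
- keyhole_r (a point): The same for the other keyhole, at stop x = +10, y = -45 mm.
- board: Green cutting board, fixed, 300 (x) by 220 (y) by 20 mm. Origin: centre of its underside, z up; +x is the way the stop slides home. On it lies a steel rail plate 4 mm thick, 98 mm (x) by 130 mm (y), its top 24 mm above the board's underside, with two studs and a red latch.
- rail_mark (a point): Fixed on the board at x = -20, y = 0 mm, height of the rail's top: marked place of the midpoint between the studs, which stand 45 mm either side in y. The rail (with studs and latch) is clamped up to 10 mm off along board x; no pose shows it. It sits on rubber (yields 1 mm per 8 N). Neck 6.5 mm across; brass head 15 mm across, rim bevelled 1 mm, underside 6.5 and top 11.5 mm above the rail.
- latch (a joint): How far the red spring latch is pressed, m: 0 up, 0.007 flush; 1 to 2.5 N. An 8 by 24 mm tongue, top 7 mm above the rail, front face 36.5 mm behind (-x) the studs. The stop's tail presses it flush when it comes down over the heads; it springs up behind the tail once the stop is within 1.5 mm of home (stop origin 10 mm ahead, +x, of the studs).
- saucer: Bystander: white saucer, 80 mm across, 16 mm high, on the far (+x) part of the board. Origin: centre of its underside.
- sauce: Bystander: amber bottle with yellow cap, 52 mm across, 150 mm tall, on the table beyond the work. Origin: centre of its underside.
- cup: Bystander: blue cup, 72 mm across, 75 mm tall, on the table beyond the work. Origin: centre of its underside.
There are look-alikes about, which are no part of the job. Of the things like the stop, leave any that is brown, green or turquoise; of the rest the smaller one is meant.

How it is judged:
By the outcome, as a careful person would: the job done as asked, in the order asked, and still so for the second after the job is handed in, with the robot touching nothing.
It also fails if it takes over 58 s, if anything falls off the work surface, if the arm or the gripper's body presses on something with over 40 N, if the wrist force passes 120 N, or if a joint passes its speed limit or range.

ROBOT

A 6-joint arm with a two-finger parallel gripper is mounted at the origin on the work surface. World frame = base frame: x ahead of the robot, y to its left, z up, the work surface at z = 0. Lengths are in mm, angles in rad, forces in N, time in s.
With the tool pointing down it reaches from about 350 to 950 mm from the base axis. Payload 17.4 kg.
Tool frame: the origin (TCP) lies midway between the tips of the shut fingers; the grasp point (between the pads) lies 19 mm behind it; z points along the fingers, y is the direction in which the jaws open and shut (so a half turn about z gives the same grasp; the last joint's range is limited). The gripper opens to 93 mm and grips with 3 to 60 N. Pads are 15 mm wide; open, the fingers measure 128 mm over their backs; the gripper's body (75 mm by 188 mm) begins 65 mm behind the grasp point.
Start: joints at [-1.334, 0.116, 1.442, -0, 1.584, -0.038], TCP at [183.155, -649.682, 218.646] pointing down, gripper open.
Joint ranges: [-2.83, 2.83], [-0.83, 2.19], [0.07, 2.5], [-1.14, 4.28], [0.01, 3], [-2.97, 2.97]. Speed limits (rad/s): [1.89, 1.89, 2.22, 3.14, 3.14, 3.14].

INTERFACE

Orientations are given as a unit quaternion [x, y, z, w].
In Python, from cell import monitor, eyes, ticket, cut_out, landmark_of gives the robot as it stands.
- The arm moves only by the shell command python3 -m inch 'ROWS'. ROWS is JSON, a list of rows, each an object of numbers: "dx", "dy", "dz": the shift along the world's x, y, z in m; "spin": the turn about the world's z in rad; "fingers": the opening, from -1 (shut) to 1 (fully open). A call has 1 to 12 rows; each row shifts and turns the commanded pose from where the row before left it; what a row does not reach is not made up. A row lasts 1/8 s, in which the tool goes at most 62.5 mm and 10.7 degrees, less where a joint would pass 70% of its speed; a pose out of reach is approached as far as the arm can. A call with a gripper value outside its range is refused whole. The fingers move at their own pace and stop on an object; the grip force is fixed at half the most. Time passes only in rows, so rows that do not move let the fingers close. It gives the time, the measured TCP pose, the force and the opening at its end, in the units of the state.
- monitor.read_state(): the state, without advancing time (a new reading comes with each control period).
- eyes.capture(name): name is "scene" or "top" or "wrist"; returns a dict with "pixels" (400x640x3 uint8, blue, green, red), "K" (3x3 intrinsics, pixels), "dist" ([k1, k2, p1, p2, k3] as OpenCV has them; the pictures are not rectified), "extrinsics" (4x4, takes a point from camera to world coordinates). Camera axes: x right, y up, looking along -z (the intrinsics and any distortion apply to the point x, -y, -z); pixel columns grow to the right and rows downward; lengths in mm; the calibration is good to about 2 mm. A picture is of the moment at which its call begins. There is no depth.
- ticket.close_job(): hands the job in, once; it reports no verdict.
Trained networks look in the newest picture that a camera, given by its name, has taken for a name from the list of things; names that differ only in an ending like _2 or _b are one class to them, and where a whole thing is asked for, a point or a joint stands for the part that bears it (a point fixed in the world has none). Each returns a list of dicts, best first, with "confidence" (0 to 1); they miss things now and then, are a little off and sometimes report something else, mostly with a low value. They report only what shows in the picture. A call takes as long as a camera call. They do not tell look-alikes from the thing itself.
- cut_out(name, camera): "mask" (400x640 bool, what is visible of it) and "position" ([column, row] in pixels, amid what is visible of it).
- landmark_of(name, camera): "position" ([column, row] in pixels: a listed point, or the origin of a listed thing).
The state is a dict: "time": time; "q": joint angles; "qvel": joint speeds; "effort": joint torques, N m; "tcp_pos": TCP position; "ee_rot": TCP orientation; "contact_force": force on the tool from outside, world axes, zero at the start; "torque": the same for the moment, N m; "gripper_width": finger opening in mm.
Only numpy, scipy, OpenCV 4.12 (cv2) and the standard library are available. Lean on these libraries where they do the work, as an engineer would, in place of code of your own. Each camera call takes 0.05 s, during which the arm holds its last target. There are 200 camera calls.

## Working session

There is one attempt and no reset: what is moved stays moved. The work goes in short steps, Python scripts to look and compute and a shell command to move; the robot and the scene stay as the last step left them, time stands still between calls to the robot, and variables do not carry over. Pictures are saved under pics/ and viewed, on a budget of 10 in all, crops included, one or two more only if the job needs it, and the job is handed in when it is done.

```bash
ls; mkdir -p pics
cat > h.py <<'E'
import numpy as np, cv2
from cell import monitor, eyes, ticket, cut_out, landmark_of
def ray(c,px):
    p=cv2.undistortPoints(np.array([[px]],float),np.array(c["K"],float),np.array(c["dist"],float))[0,0]
    E=np.array(c["extrinsics"]); d=E[:3,:3]@np.array([p[0],-p[1],-1.0]); return E[:3,3],d/np.linalg.norm(d)
def onz(c,px,z):
    o,d=ray(c,px); return o+d*(z-o[2])/d[2]
def tri(rs):
    A=np.zeros((3,3));b=np.zeros(3)
    for o,d in rs:
        P=np.eye(3)-np.outer(d,d);A+=P;b+=P@o
    x=np.linalg.solve(A,b); return x,[float(np.linalg.norm((np.eye(3)-np.outer(d,d))@(x-o))) for o,d in rs]
def proj(c,X):
    E=np.linalg.inv(np.array(c["extrinsics"])); p=E[:3,:3]@np.array(X,float)+E[:3,3]
    return cv2.projectPoints(np.array([[p[0],-p[1],-p[2]]]),np.zeros(3),np.zeros(3),np.array(c["K"],float),np.array(c["dist"],float))[0].ravel()
E
python3 - <<'E'
from h import *
np.set_printoptions(precision=1,suppress=True)
C={}
for n in ["scene","top"]:
    C[n]=c=eyes.capture(n); cv2.imwrite(f"pics/{n}1.png",c["pixels"])
    print(n,np.array(c["extrinsics"])[:3,3])
    for t in ["stop","keyhole_l","keyhole_r","board","rail_mark","latch","saucer","sauce","cup"]:
        print(t,"LM",[(np.round(r["position"],1).tolist(),round(r["confidence"],2),onz(c,r["position"],24 if t in("rail_mark","latch") else 12)) for r in landmark_of(t,n)[:4]])
    for t in ["stop","latch"]: print(t,"CUT",[(np.round(r["position"],1).tolist(),round(r["confidence"],2),int(r["mask"].sum()),r["mask"].any()and cv2.mean(c["pixels"],r["mask"].astype("uint8"))[:3]) for r in cut_out(t,n)[:5]])
E
```

```text
pics
scene [1309.7  719.4 1019.1]
stop LM [([316.5, 196.1], 0.95, array([ 526.3, -208.7,   12. ])), ([306.2, 131.5], 0.87, array([ 310.4, -515.5,   12. ])), ([294.3, 304.5], 0.87, array([843.6,  72.8,  12. ])), ([357.1, 154.3], 0.65, array([ 273.8, -285.6,   12. ]))]
keyhole_l LM [([298.1, 139.0], 0.97, array([ 364.3, -496.7,   12. ])), ([354.3, 161.9], 0.91, array([ 312.3, -260. ,   12. ])), ([313.5, 309.5], 0.88, array([818.2, 116.3,  12. ])), ([306.8, 187.8], 0.8, array([ 522.1, -260.5,   12. ]))]
keyhole_r LM [([298.1, 139.0], 0.97, array([ 364.3, -496.7,   12. ])), ([354.3, 161.9], 0.91, array([ 312.3, -260. ,   12. ])), ([313.5, 309.5], 0.88, array([818.2, 116.3,  12. ])), ([306.8, 187.8], 0.8, array([ 522.1, -260.5,   12. ]))]
board LM [([398.7, 269.2], 0.81, array([563.6, 167.5,  12. ]))]
rail_mark LM [([403.3, 262.5], 0.87, array([545.6, 166.2,  24. ]))]Traceback (most recent call last):
  File "<stdin>", line 8, in <module>
ValueError: it knows: board, cup, keyhole, rail_mark, sauce, saucer, stop
```

Run:
```python
from h import *
np.set_printoptions(precision=1,suppress=True)
for n in ["scene","top"]:
    c=eyes.capture(n); cv2.imwrite(f"pics/{n}2.png",c["pixels"])
    print(n,np.array(c["extrinsics"])[:3,3])
    for t in ["stop","keyhole","board","rail_mark","saucer","sauce","cup"]:
        print(t,"LM",[(np.round(r["position"],1).tolist(),round(r["confidence"],2),onz(c,r["position"],24 if t in("rail_mark","latch") else 12)) for r in landmark_of(t,n)[:9]])
    for t in ["stop"]: print(t,"CUT",[(np.round(r["position"],1).tolist(),round(r["confidence"],2),int(r["mask"].sum()),r["mask"].any()and np.round(cv2.mean(c["pixels"],r["mask"].astype("uint8"))[:3])) for r in cut_out(t,n)[:5]])
```

```text
scene [1309.7  719.4 1019.1]
stop LM [([320.6, 193.7], 0.96, array([ 509.1, -209. ,   12. ])), ([292.4, 303.9], 0.85, array([846. ,  68.2,  12. ])), ([254.8, 163.6], 0.75, array([ 568.4, -478.5,   12. ])), ([357.2, 155.7], 0.73, array([ 279.5, -279.4,   12. ]))]
keyhole LM [([313.1, 308.2], 0.98, array([816.3, 112.6,  12. ])), ([266.9, 155.1], 0.97, array([ 508.2, -491.1,   12. ])), ([356.1, 162.7], 0.95, array([ 311. , -252.6,   12. ])), ([300.9, 141.0], 0.94, array([ 365.1, -479.9,   12. ])), ([279.1, 304.5], 0.89, array([871.8,  47.6,  12. ])), ([326.5, 199.3], 0.88, array([ 513.5, -176.3,   12. ])), ([306.7, 190.6], 0.88, array([ 531.5, -249.9,   12. ])), ([304.3, 123.6], 0.83, array([ 280.2, -562.5,   12. ])), ([370.8, 153.3], 0.7, array([ 234.3, -258.1,   12. ]))]
board LM [([398.7, 270.9], 0.97, array([568.1, 171.5,  12. ]))]
rail_mark LM [([403.7, 260.3], 0.8, array([538.8, 161.6,  24. ]))]
saucer LM [([389.8, 295.2], 0.76, array([645.9, 211.6,  12. ]))]
sauce LM [([258.2, 257.0], 0.65, array([ 814.8, -118.8,   12. ])), ([254.2, 226.7], 0.55, array([ 752.2, -224.8,   12. ]))]
[... 1227 characters left out ...]
rray([553.8, 158.2,  12. ]))]
rail_mark LM [([207.0, 201.6], 0.76, array([540.2, 159.6,  24. ])), ([311.6, 120.2], 0.64, array([ 787.7, -133.3,   24. ]))]
saucer LM [([191.9, 160.0], 0.76, array([662.2, 212.2,  12. ]))]
sauce LM [([311.3, 117.9], 0.72, array([ 798.2, -132.1,   12. ])), ([345.9, 135.9], 0.48, array([ 746.6, -235.5,   12. ]))]
cup LM [([344.6, 136.7], 0.76, array([ 744.1, -231.7,   12. ]))]
stop CUT [([434.0, 202.0], 0.87, 2368, array([140., 129., 129.])), ([448.6, 291.6], 0.73, 2779, array([ 47., 111.,  37.])), ([338.7, 213.4], 0.62, 1348, array([150., 144., 144.])), ([246.1, 102.8], 0.61, 1247, array([26., 49., 85.])), ([359.4, 301.7], 0.56, 1328, array([122., 130.,  31.]))]
```

View pics/scene1.png

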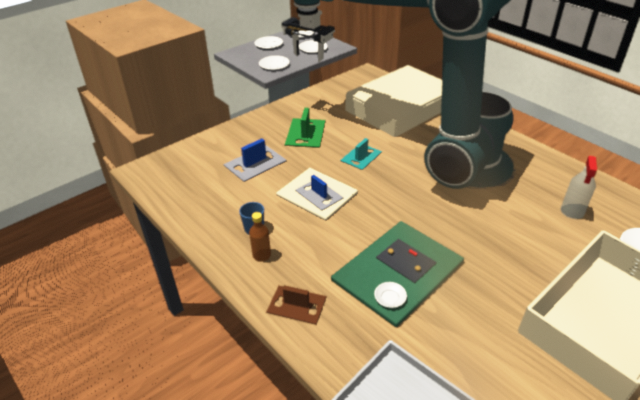

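View pics/top2.png

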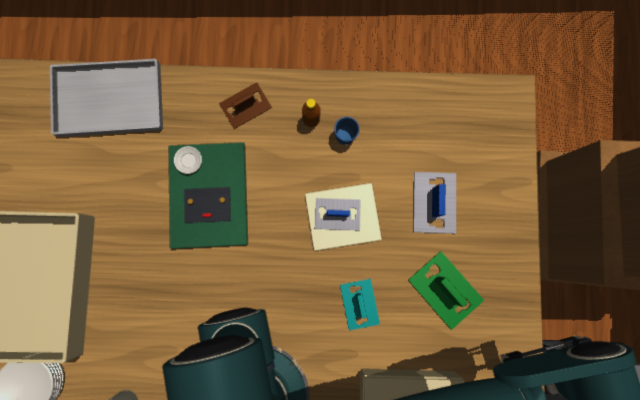

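The scene shows the small blue-gripped stop on the cream lid (scene 318,192; top 338,214), its round holes towards world +x. The larger blue look-alike is at top (435,203). The board is at top (207,197), with studs at about (190,200) and (222,200) and the latch at (207,214).

Run:
```python
from h import *
from scipy.spatial.transform import Rotation as R
np.set_printoptions(precision=3,suppress=True)
s=monitor.read_state(); M=R.from_quat(s["ee_rot"]).as_matrix(); print(M, s["time"],s["contact_force"],s["gripper_width"])
c=eyes.capture("wrist"); E=np.array(c["extrinsics"]); print(E, E[:3,3]-s["tcp_pos"], np.array(c["K"]))
```

```text
[[ 0.962  0.271 -0.   ]
 [ 0.271 -0.962  0.   ]
 [-0.    -0.    -1.   ]] 1.2 [0.033 0.04  0.614] 93.26667598866202
[[   0.272    0.921    0.28   260.839]
 [  -0.962    0.26     0.079 -626.554]
 [  -0.      -0.291    0.957  383.896]
 [   0.       0.       0.       1.   ]] [ 77.688  23.127 165.257] [[296.446   0.    320.482]
 [  0.    296.446 196.682]
 [  0.      0.      1.   ]]
```

```bash
python3 -m inch '[{"dx":0.027,"dy":0.0365,"spin":0.108,"fingers":1},{"dx":0.027,"dy":0.0365,"spin":0.108,"fingers":1},{"dx":0.027,"dy":0.0365,"spin":0.108,"fingers":1},{"dx":0.027,"dy":0.0365,"spin":0.108,"fingers":1},{"dx":0.027,"dy":0.0365,"spin":0.108,"fingers":1},{"dx":0.027,"dy":0.0365,"spin":0.108,"fingers":1},{"dx":0.027,"dy":0.0365,"spin":0.108,"fingers":1},{"dx":0.027,"dy":0.0365,"spin":0.108,"fingers":1},{"dx":0.027,"dy":0.0365,"spin":0.108,"fingers":1},{"dx":0.027,"dy":0.0365,"spin":0.108,"fingers":1},{"dx":0.027,"dy":0.0365,"spin":0.108,"fingers":1},{"dx":0.027,"dy":0.0365,"spin":0.108,"fingers":1}]'
cat > look.py <<'E'
import sys
from h import *
np.set_printoptions(precision=1,suppress=True)
c=eyes.capture("wrist"); cv2.imwrite(f"pics/{sys.argv[1]}.png",c["pixels"]); zt=float(sys.argv[2])
np.save(f"pics/{sys.argv[1]}.npy",c,allow_pickle=True)
for t in sys.argv[3:]:
    print(t,[(np.round(r["position"],1).tolist(),round(r["confidence"],2),onz(c,r["position"],zt)) for r in landmark_of(t,"wrist")[:5]])
s=monitor.read_state(); print(s["time"],np.array(s["tcp_pos"]),np.array(s["contact_force"]))
E
python3 look.py w1 12 stop keyhole
```

```text
stop [([248.7, 43.8], 0.56, array([ 305.3, -528.7,   12. ]))]
keyhole [([284.5, 88.2], 0.9, array([ 269.6, -579.7,   12. ])), ([38.1, 69.1], 0.56, array([ 213.3, -291.2,   12. ]))]
1.4 [ 183.2 -649.7  218.6] [ 0.2 -0.1 -0.3]invalid input at $[0]: expected keys dx, dy, dz, spin, fingers
```

View pics/w1.png

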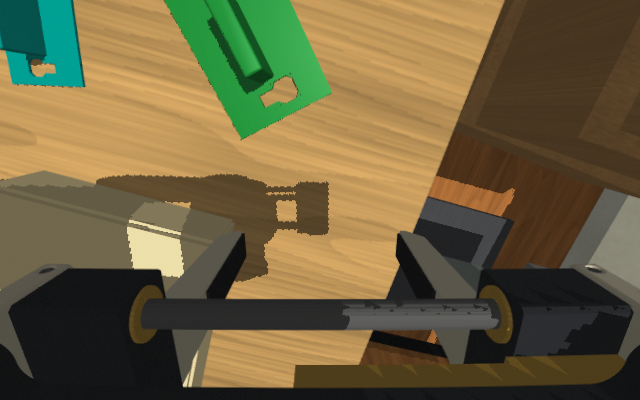

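The move was refused because a row needs every key, so this view is still the start pose: it shows the green and turquoise look-alikes. I'll repeat the move with all the keys.

```bash
python3 -m inch '[{"dx":0.027,"dy":0.0365,"dz":0,"spin":0.108,"fingers":1},{"dx":0.027,"dy":0.0365,"dz":0,"spin":0.108,"fingers":1},{"dx":0.027,"dy":0.0365,"dz":0,"spin":0.108,"fingers":1},{"dx":0.027,"dy":0.0365,"dz":0,"spin":0.108,"fingers":1},{"dx":0.027,"dy":0.0365,"dz":0,"spin":0.108,"fingers":1},{"dx":0.027,"dy":0.0365,"dz":0,"spin":0.108,"fingers":1},{"dx":0.027,"dy":0.0365,"dz":0,"spin":0.108,"fingers":1},{"dx":0.027,"dy":0.0365,"dz":0,"spin":0.108,"fingers":1},{"dx":0.027,"dy":0.0365,"dz":0,"spin":0.108,"fingers":1},{"dx":0.027,"dy":0.0365,"dz":0,"spin":0.108,"fingers":1},{"dx":0.027,"dy":0.0365,"dz":0,"spin":0.108,"fingers":1},{"dx":0.027,"dy":0.0365,"dz":0,"spin":0.108,"fingers":1}]'
python3 look.py w2 14 stop keyhole
```

```text
time: 2.9
tcp_pos: [507.9, -210.3, 218.9]
ee_rot: [0.706, 0.708, 0.0, 0.0]
contact_force: [0.2, -1.0, 1.6]
gripper_width: 93.2
stop [([349.3, 344.6], 0.98, array([ 553.2, -479.7,   14. ])), ([327.0, 175.8], 0.85, array([ 515.8, -212.5,   14. ])), ([198.0, 363.6], 0.71, array([ 313.3, -519.5,   14. ])), ([140.0, 222.3], 0.56, array([ 263.8, -277.5,   14. ]))]
keyhole [([312.8, 352.3], 0.96, array([ 496.6, -494.8,   14. ])), ([335.2, 139.4], 0.77, array([ 525.5, -166.5,   14. ])), ([389.0, 353.6], 0.75, array([ 616.2, -497.4,   14. ])), ([171.5, 207.8], 0.73, array([ 309.9, -256.6,   14. ])), ([110.9, 218.8], 0.71, array([ 224.6, -272.7,   14. ]))]
3.05 [ 507.9 -210.3  218.6] [ 0.5 -0.2 -0.2]
```

View pics/w2.png

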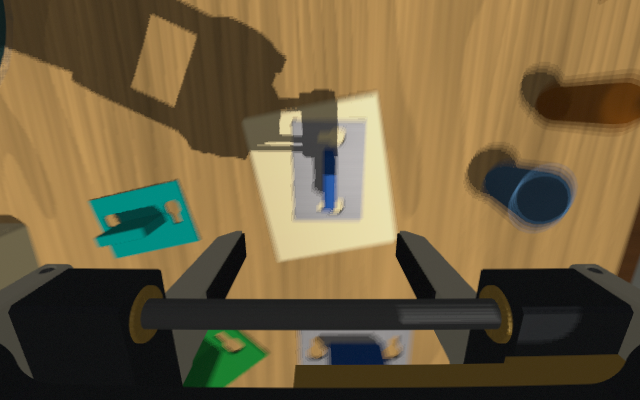

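The stop sits with its plate corners at about (296,119), (366,118), (361,220) and (293,220), its grip at (329,180) and its round holes on the right (+x). It is upright and nearly aligned.

Run:
```python
from h import *
np.set_printoptions(precision=1,suppress=True)
c=np.load("pics/w2.npy",allow_pickle=True).item()
im=c["pixels"]; cv2.imwrite("pics/w2c.png",cv2.resize(im[90:270,240:400],None,fx=3.3,fy=3.3,interpolation=cv2.INTER_CUBIC))
P=[onz(c,p,16) for p in [(296,119),(366,118),(361,220),(293,220)]]; print(P,np.mean(P,0))
t=eyes.capture("top")
m=[r for r in cut_out("stop","top") if abs(r["position"][0]-338)<15]; print(len(m))
if m: print(m[0]["position"],cv2.minAreaRect(np.argwhere(m[0]["mask"])[:,::-1].astype(np.float32)))
w=[r for r in cut_out("stop","wrist") if abs(r["position"][0]-328)<20 and abs(r["position"][1]-175)<30]
for r in w: print(r["position"],cv2.minAreaRect(np.argwhere(r["mask"])[:,::-1].astype(np.float32)))
# heights: keyhole triangulation
print(tri([ray(c,(335.2,139.4)),ray(t,(317.7,208.8))]))
print(tri([ray(c,(327,175.8)),ray(t,(337.4,215.6))]))
```

```text
[array([ 477.8, -142.2,   16. ]), array([ 562. , -140.6,   16. ]), array([ 561.7, -272. ,   16. ]), array([ 471.2, -272.3,   16. ])] [ 518.2 -206.8   16. ]
0
[325.4, 174.1] ((326.5470886230469, 172.71177673339844), (73.63240051269531, 101.25440979003906), 1.5074357986450195)
(array([ 520.7, -157.2,  100.8]), [0.5321802747767511, 0.5321802747771458])
(array([ 514.2, -216.8,   -8.3]), [2.2928613713723642, 2.292861371372436])
```

View pics/w2c.png

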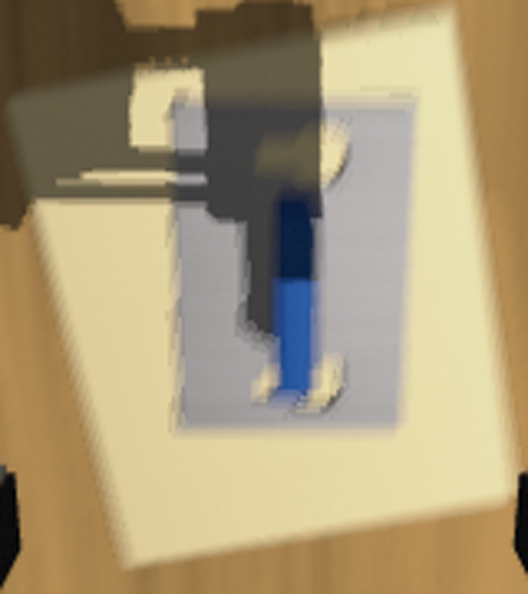

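```bash
python3 -m inch '[{"dx":0.004,"dy":0.001,"dz":-0.05,"spin":0,"fingers":1},{"dx":0.004,"dy":0.001,"dz":-0.05,"spin":0,"fingers":1},{"dx":0,"dy":0,"dz":-0.01,"spin":0,"fingers":1},{"dx":0,"dy":0,"dz":0,"spin":0,"fingers":1}]'
python3 look.py w3 14 stop keyhole
```

```text
time: 3.7
tcp_pos: [515.0, -210.4, 109.6]
ee_rot: [0.708, 0.707, 0.0, 0.0]
contact_force: [-0.4, -1.0, 1.0]
gripper_width: 92.8
stop [([321.6, 199.8], 0.78, array([ 515.6, -210.2,   14. ])), ([76.0, 258.8], 0.59, array([ 269.9, -272. ,   14. ]))]
keyhole [([329.8, 152.1], 0.84, array([ 522.8, -166.2,   14. ])), ([116.0, 243.3], 0.68, array([ 314.6, -254.7,   14. ])), ([33.8, 258.0], 0.65, array([ 226. , -271.5,   14. ])), ([328.7, 242.0], 0.56, array([ 522.5, -252.9,   14. ]))]
3.85 [ 515.9 -210.3  111. ] [ 0.4  0.2 -0.1]
```

View pics/w3.png

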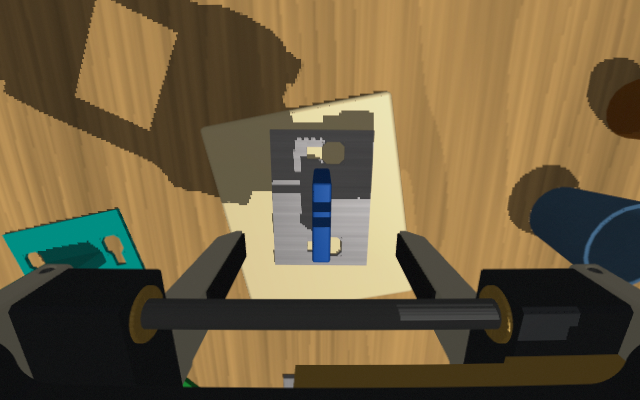

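Sharp view: plate corners are (270,130), (375,130), (367,265) and (274,265), the grip runs from (321,170) to (321,262), and the round holes are at (333,153) and about (332,246).

Run:
```python
from h import *
np.set_printoptions(precision=1,suppress=True)
c=np.load("pics/w3.npy",allow_pickle=True).item()
c2=np.load("pics/w2.npy",allow_pickle=True).item()
q=[(270,130),(375,130),(367,265),(274,265)]
P=[onz(c,p,16) for p in q]; print(P,np.mean(P,0), P[0]-P[3],P[1]-P[2])
for a,b in zip(q,[(293,119),(365.8,119.4),(361.8,220.3),(292.1,220.3)]): print(tri([ray(c,a),ray(c2,b)]))
g=cv2.cvtColor(c["pixels"],cv2.COLOR_BGR2HSV); m=cv2.inRange(g,(105,120,40),(130,255,255)); n,l,st,ce=cv2.connectedComponentsWithStats(m)
for i in range(1,n):
    if st[i,4]>200: print(st[i],ce[i]); 
print("griptop",onz(c,(313.5,184),71),onz(c,(330.5,184),71),onz(c,(321.5,169),71))
t=eyes.capture("top"); im=t["pixels"]; cv2.imwrite("pics/topc.png",cv2.resize(im[130:260,155:285],None,fx=4.6,fy=4.6,interpolation=cv2.INTER_CUBIC))
hs=cv2.cvtColor(im,cv2.COLOR_BGR2HSV)
m=cv2.inRange(hs,(45,80,20),(90,255,255)); n,l,st,ce=cv2.connectedComponentsWithStats(m)
i=max((i for i in range(1,n) if 165<ce[i][0]<250 and 140<ce[i][1]<250),key=lambda i:st[i,4]); 
b=cv2.minAreaRect(np.argwhere(l==i)[:,::-1].astype(np.float32)); bp=cv2.boxPoints(b); print(b,[onz(t,p,20) for p in bp],np.mean([onz(t,p,20) for p in bp],0))
for nm,lo,hi in [("brass",(12,110,90),(35,255,255)),("red",(0,150,90),(8,255,255))]:
    m=cv2.inRange(hs,lo,hi); m[:,:165]=0;m[:,250:]=0;m[:170]=0;m[250:]=0
    n,l,st,ce=cv2.connectedComponentsWithStats(m); print(nm,[(st[i,4],ce[i],onz(t,ce[i],35.5 if nm=="brass" else 31)) for i in range(1,n) if st[i,4]>3])
```

```text
[array([ 471.4, -147. ,   16. ]), array([ 561.3, -147. ,   16. ]), array([ 560.3, -276.9,   16. ]), array([ 468.8, -276.8,   16. ])] [ 515.5 -211.9   16. ] [  2.6 129.8   0. ] [  1.  129.8   0. ]
(array([ 479.5, -141.7,   68.2]), [1.6316925195266818, 1.6316925195267276])
(array([ 550.3, -140.8,   84.4]), [1.796367081970559, 1.7963670819705357])
(array([ 557.8, -263.6,   38.8]), [1.5147445417112435, 1.5147445417113512])
(array([ 472.3, -264.6,   37. ]), [0.24336472391890704, 0.2433647239189766])
[ 312  169   20   93 1683] [321.1 214.6]
griptop [ 509.7 -180.5   71. ] [ 521.7 -180.5   71. ] [ 515.3 -169.7   71. ]
((206.88584899902344, 195.34732055664062), (103.26209259033203, 76.89996337890625), 88.21009063720703) [array([702.9, 284.4,  20. ]), array([716.5,  62.9,  20. ]), array([417.3,  41.2,  20. ]), array([405.6, 257.5,  20. ])] [560.6 161.5  20. ]
brass [(np.int32(347), array([166.7, 211.5]), array([508. , 268.3,  35.5])), (np.int32(442), array([236.4, 222.7]), array([481.3,  71.2,  35.5])), (np.int32(27), array([221.7, 199.4]), array([546.4, 115.7,  35.5])), (np.int32(25), array([189.8, 200.9]), array([539.7, 205.4,  35.5]))]
red [(np.int32(33), array([206.7, 214.6]), array([502.4, 157. ,  31. ]))]
```

```bash
python3 -m inch '[{"dx":0,"dy":-0.001,"dz":-0.05,"spin":-0.012,"fingers":1},{"dx":0,"dy":0,"dz":-0.03,"spin":0,"fingers":1},{"dx":0,"dy":0,"dz":0,"spin":0,"fingers":-1},{"dx":0,"dy":0,"dz":0,"spin":0,"fingers":-1},{"dx":0,"dy":0,"dz":0,"spin":0,"fingers":-1},{"dx":0,"dy":0,"dz":0,"spin":0,"fingers":-1},{"dx":0,"dy":0,"dz":0,"spin":0,"fingers":-1},{"dx":0,"dy":0,"dz":0,"spin":0,"fingers":-1}]'
```

```text
time: 4.9
tcp_pos: [515.2, -210.7, 28.8]
ee_rot: [0.711, 0.703, 0.0, 0.0]
contact_force: [0.0, -1.3, -1.0]
gripper_width: 37.8
```

```bash
python3 -m inch '[{"dx":0,"dy":0,"dz":0,"spin":0,"fingers":-1},{"dx":0,"dy":0,"dz":0,"spin":0,"fingers":-1},{"dx":0,"dy":0,"dz":0,"spin":0,"fingers":-1},{"dx":0,"dy":0,"dz":0,"spin":0,"fingers":-1}]'
```

```text
time: 5.4
tcp_pos: [515.1, -210.7, 28.6]
ee_rot: [0.711, 0.703, -0.0, -0.0]
contact_force: [0.1, -0.0, -0.0]
gripper_width: 14.1
```

Gripped (14.1 mm). I'll lift it and carry it to just short of the rail for a close look at the studs.

```bash
python3 -m inch '[{"dx":0,"dy":0,"dz":0.03,"spin":0,"fingers":-1},{"dx":0,"dy":0,"dz":0.05,"spin":0,"fingers":-1},{"dx":0.005,"dy":0.04,"dz":0.01,"spin":0.01,"fingers":-1},{"dx":0.005,"dy":0.04,"dz":0,"spin":0.015,"fingers":-1},{"dx":0.005,"dy":0.04,"dz":0,"spin":0.015,"fingers":-1},{"dx":0.005,"dy":0.04,"dz":0,"spin":0.015,"fingers":-1},{"dx":0.004,"dy":0.04,"dz":0,"spin":0.015,"fingers":-1},{"dx":0.004,"dy":0.04,"dz":0,"spin":0.01,"fingers":-1},{"dx":0,"dy":0,"dz":0,"spin":0,"fingers":-1},{"dx":0,"dy":0,"dz":0,"spin":0,"fingers":-1}]'
python3 look.py w4 24 board rail_mark keyhole
```

```text
time: 6.65
tcp_pos: [542.9, 29.1, 118.3]
ee_rot: [0.683, 0.731, -0.0, -0.0]
contact_force: [0.2, 0.1, -3.4]
gripper_width: 13.6
board [([354.3, 46.8], 0.56, array([560.6, 159.1,  24. ]))]
rail_mark [([330.6, 40.5], 0.74, array([541.4, 162.3,  24. ]))]
keyhole [([335.4, 170.2], 0.79, array([553.8,  58.1,  24. ])), ([631.5, 211.8], 0.78, array([839.6,  38. ,  24. ])), ([612.3, 127.5], 0.76, array([792.4, 113.2,  24. ])), ([120.8, 393.6], 0.56, array([ 324.1, -225.7,   24. ]))]
6.85 [543.1  28.5 118.6] [ 0.3  0.6 -2.9]
```

View pics/w4.png

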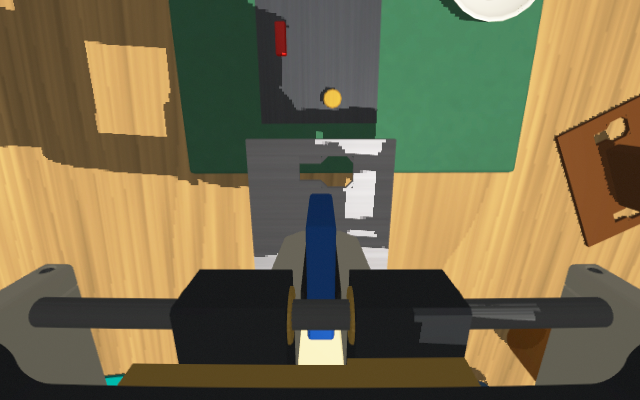

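The near stud is at (333,98), the latch at (281,40), and the held stop's +y round hole at about (338,167). The board's near edge runs level from (190,171) to (515,171), so the yaw matches well.

Run:
```python
from h import *
np.set_printoptions(precision=2,suppress=True)
c=np.load("pics/w4.npy",allow_pickle=True).item()
hs=cv2.cvtColor(c["pixels"],cv2.COLOR_BGR2HSV)
m=cv2.inRange(hs,(15,150,90),(30,255,255)); m[:60]=0;m[130:]=0;m[:,:300]=0;m[:,370:]=0
y,x=np.nonzero(m); (cx,cy),r=cv2.minEnclosingCircle(np.c_[x,y].astype(np.float32)); print("stud",cx,cy,r,onz(c,(cx,cy),35.0))
m=cv2.inRange(hs,(0,150,60),(8,255,255)); m[80:]=0;m[:,:250]=0;m[:,300:]=0
b=cv2.boundingRect(m);print("latch",b,onz(c,(b[0]+b[2]-2,b[1]+b[3]/2),31))
for p in [(190,171),(515,171)]: print("edge",onz(c,p,20))
for p in [(246,140),(396,139),(262,123),(376,123),(383,0)]: print("plate/rail corner",p,onz(c,p,106 if p[1]>130 else 24))
s=monitor.read_state(); print(s["tcp_pos"])
x,y,z,w=s["ee_rot"];yw=2*np.arctan2(y,x)-np.pi/2;print("stopyaw",yw)
a=np.array(s["tcp_pos"]);Rm=lambda v:a+[v[0]*np.cos(yw)-v[1]*np.sin(yw),v[0]*np.sin(yw)+v[1]*np.cos(yw),v[2]]
for v in [(-45,65,-12.6),(45,65,-12.6),(10,45,-12.6),(0,32,42.4)]: print("expect",v,proj(c,Rm(v)))
cv2.imwrite("pics/w4c.png",cv2.resize(c["pixels"][70:290,220:440],None,fx=2.7,fy=2.7,interpolation=cv2.INTER_CUBIC))
```

```text
stud 331.64508056640625 97.97150421142578 9.275525093078613 [545.27 118.63  35.  ]
latch (275, 21, 12, 35) [506.09 159.96  31.  ]
edge [422.25  47.56  20.  ]
edge [718.04  68.1   20.  ]
plate/rail corner (246, 140) [494.14  89.44 106.  ]
plate/rail corner (396, 139) [582.77  96.14 106.  ]
plate/rail corner (262, 123) [488.    94.67  24.  ]
plate/rail corner (376, 123) [584.97 101.34  24.  ]
plate/rail corner (383, 0) [579.36 193.56  24.  ]
[543.09  28.52 118.6 ]
stopyaw 0.06686541219946962
expect (-45, 65, -12.6) [245.51 138.39]
expect (45, 65, -12.6) [397.52 138.69]
expect (10, 45, -12.6) [337.81 171.67]
expect (0, 32, 42.4) [321.64 226.16]
```

View pics/w4c.png

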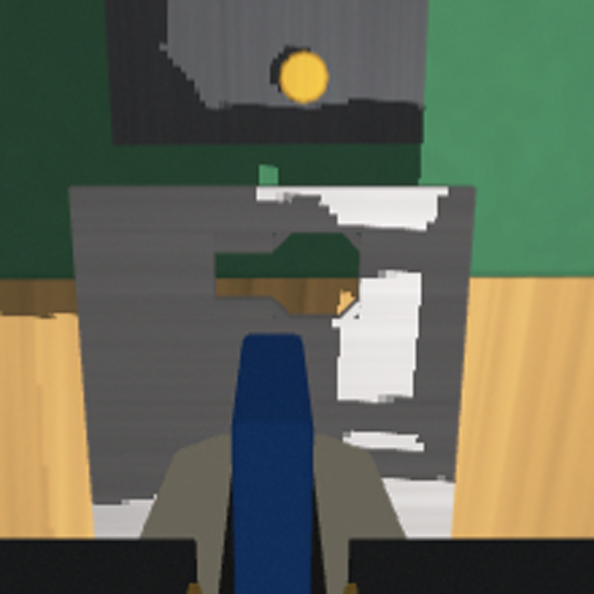

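The held stop projects where I expect it, within 0.5 mm. From the wrist view the studs' midpoint is about (542.9, 163) and the yaw about 0.067. I'll hover above and check the left stud through the left hole.

```bash
python3 -m inch '[{"dx":-0.003,"dy":0.04,"dz":0,"spin":0,"fingers":-1},{"dx":-0.003,"dy":0.04,"dz":0,"spin":0.002,"fingers":-1},{"dx":-0.003,"dy":0.04,"dz":-0.01,"spin":0.001,"fingers":-1},{"dx":-0.001,"dy":0.014,"dz":-0.02,"spin":0,"fingers":-1},{"dx":0,"dy":0,"dz":-0.02,"spin":0,"fingers":-1},{"dx":0,"dy":0,"dz":0,"spin":0,"fingers":-1},{"dx":0,"dy":0,"dz":0,"spin":0,"fingers":-1}]'
python3 look.py w5 24 keyhole
python3 - <<'E'
from h import *
c=np.load("pics/w5.npy",allow_pickle=True).item()
cv2.imwrite("pics/w5c.png",cv2.resize(c["pixels"][90:290,220:420],None,fx=3,fy=3,interpolation=cv2.INTER_CUBIC))
s=monitor.read_state();x,y,z,w=s["ee_rot"];yw=2*np.arctan2(y,x)-np.pi/2;print("stopyaw",yw)
a=np.array(s["tcp_pos"]);Rm=lambda v,o:np.array(o)+[v[0]*np.cos(yw)-v[1]*np.sin(yw),v[0]*np.sin(yw)+v[1]*np.cos(yw),v[2]]
for v in [(-45,65,-12.6),(45,65,-12.6),(10,45,-12.6)]: print("expect",v,(proj(c,Rm(v,a))-[220,90])*3)
print("stud l expect",(proj(c,Rm((0,45,0),(542.9,163,35.5)))-[220,90])*3)
E
```

```text
time: 7.72
tcp_pos: [533.5, 162.4, 69.0]
ee_rot: [0.682, 0.731, 0.0, 0.0]
contact_force: [0.6, 0.6, -3.0]
gripper_width: 14.2
keyhole [([621.0, 280.3], 0.85, array([787.5, 125.6,  24. ])), ([334.8, 170.5], 0.59, array([540.8, 201.3,  24. ]))]
7.825 [533.7 162.8  69.5] [ 0.3 -0.7 -3.2]
stopyaw 0.07003414150070619
expect (-45, 65, -12.6) [ 75.75209022 141.11722739]
expect (45, 65, -12.6) [532.89250362 141.20303972]
expect (10, 45, -12.6) [353.50958594 240.82735279]
stud l expect [344.62309291 223.13185125]
```

View pics/w5c.png

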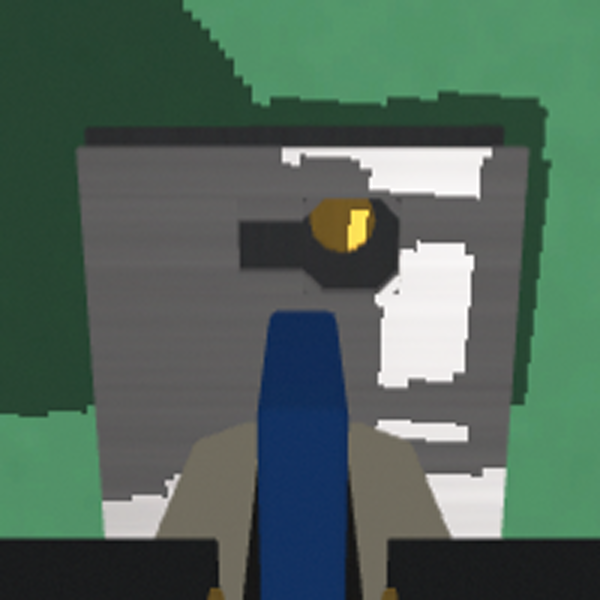

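The left head shows through the hole at crop (342,219), with the hole at (351,244). That fits within about 1 mm: the correction is -1 mm in x and +1.2 mm in y. Now a gentle descent.

```bash
python3 -m inch '[{"dx":-0.001,"dy":0.0012,"dz":-0.006,"spin":-0.002,"fingers":-1},{"dx":0,"dy":0,"dz":-0.006,"spin":0,"fingers":-1},{"dx":0,"dy":0,"dz":-0.002,"spin":0,"fingers":-1},{"dx":0,"dy":0,"dz":-0.002,"spin":0,"fingers":-1},{"dx":0,"dy":0,"dz":-0.0015,"spin":0,"fingers":-1},{"dx":0,"dy":0,"dz":-0.0015,"spin":0,"fingers":-1},{"dx":0,"dy":0,"dz":0,"spin":0,"fingers":-1}]'
```

```text
time: 8.7
tcp_pos: [532.1, 164.5, 49.6]
ee_rot: [0.682, 0.731, -0.0, -0.0]
contact_force: [-0.6, -0.2, -3.8]
gripper_width: 13.8
```

```bash
python3 -m inch '[{"dx":0,"dy":0,"dz":-0.001,"spin":0,"fingers":-1},{"dx":0,"dy":0,"dz":-0.001,"spin":0,"fingers":-1},{"dx":0,"dy":0,"dz":-0.001,"spin":0,"fingers":-1},{"dx":0,"dy":0,"dz":0,"spin":0,"fingers":-1}]'; python3 -m inch '[{"dx":0,"dy":0,"dz":-0.001,"spin":0,"fingers":-1},{"dx":0,"dy":0,"dz":-0.001,"spin":0,"fingers":-1},{"dx":0,"dy":0,"dz":0,"spin":0,"fingers":-1}]'
```

```text
time: 9.2
tcp_pos: [532.2, 164.5, 46.7]
ee_rot: [0.682, 0.731, 0.0, 0.0]
contact_force: [-0.3, 0.3, -1.9]
gripper_width: 14.0
time: 9.57
tcp_pos: [532.2, 164.5, 44.6]
ee_rot: [0.682, 0.731, 0.0, -0.0]
contact_force: [0.8, 0.5, -1.7]
gripper_width: 13.8
```

```bash
python3 -m inch '[{"dx":0,"dy":0,"dz":-0.001,"spin":0,"fingers":-1},{"dx":0,"dy":0,"dz":-0.001,"spin":0,"fingers":-1},{"dx":0,"dy":0,"dz":0,"spin":0,"fingers":-1}]'; python3 -m inch '[{"dx":0,"dy":0,"dz":-0.001,"spin":0,"fingers":-1},{"dx":0,"dy":0,"dz":0,"spin":0,"fingers":-1}]'; python3 -m inch '[{"dx":0,"dy":0,"dz":-0.0005,"spin":0,"fingers":-1},{"dx":0,"dy":0,"dz":0,"spin":0,"fingers":-1}]'
```

```text
time: 9.95
tcp_pos: [532.2, 164.5, 42.6]
ee_rot: [0.682, 0.731, 0.0, 0.0]
contact_force: [-0.1, -0.0, -1.4]
gripper_width: 13.6
time: 10.2
tcp_pos: [532.2, 164.5, 41.6]
ee_rot: [0.682, 0.731, 0.0, 0.0]
contact_force: [0.4, 1.0, -0.9]
gripper_width: 13.9
time: 10.45
tcp_pos: [532.2, 164.5, 41.1]
ee_rot: [0.682, 0.731, 0.0, 0.0]
contact_force: [-0.9, -0.7, -1.5]
gripper_width: 13.9
```

No contact, and the plate sits about 0.5 mm above the rail. Sliding along the board's +x (1, 0.07).

```bash
python3 -m inch '[{"dx":0.002,"dy":0.00014,"dz":0,"spin":0,"fingers":-1},{"dx":0.002,"dy":0.00014,"dz":0,"spin":0,"fingers":-1},{"dx":0.002,"dy":0.00014,"dz":0,"spin":0,"fingers":-1},{"dx":0,"dy":0,"dz":0,"spin":0,"fingers":-1}]'; python3 -m inch '[{"dx":0.002,"dy":0.00014,"dz":0,"spin":0,"fingers":-1},{"dx":0.002,"dy":0.00014,"dz":0,"spin":0,"fingers":-1},{"dx":0,"dy":0,"dz":0,"spin":0,"fingers":-1}]'
```

```text
time: 10.95
tcp_pos: [538.4, 165.0, 41.2]
ee_rot: [0.682, 0.731, 0.0, 0.0]
contact_force: [1.3, 0.3, -1.3]
gripper_width: 13.9
time: 11.32
tcp_pos: [542.4, 165.2, 41.2]
ee_rot: [0.682, 0.731, 0.0, 0.0]
contact_force: [-0.3, 0.4, -0.5]
gripper_width: 14.1
```

```bash
python3 -m inch '[{"dx":0.002,"dy":0.00014,"dz":0,"spin":0,"fingers":-1},{"dx":0.002,"dy":0.00014,"dz":0,"spin":0,"fingers":-1},{"dx":0.001,"dy":0.00007,"dz":0,"spin":0,"fingers":-1},{"dx":0,"dy":0,"dz":0,"spin":0,"fingers":-1}]'; python3 -m inch '[{"dx":0.001,"dy":0.00007,"dz":0,"spin":0,"fingers":-1},{"dx":0.001,"dy":0.00007,"dz":0,"spin":0,"fingers":-1},{"dx":0,"dy":0,"dz":0,"spin":0,"fingers":-1}]'
```

```text
time: 11.82
tcp_pos: [547.3, 165.6, 41.1]
ee_rot: [0.682, 0.731, 0.0, 0.0]
contact_force: [0.3, -1.0, -1.0]
gripper_width: 14.0
time: 12.2
tcp_pos: [549.2, 165.7, 41.1]
ee_rot: [0.682, 0.731, 0.0, 0.0]
contact_force: [-0.2, 0.5, -1.9]
gripper_width: 13.9
```

```bash
python3 -m inch '[{"dx":0.001,"dy":0.00007,"dz":0,"spin":0,"fingers":-1},{"dx":0,"dy":0,"dz":0,"spin":0,"fingers":-1}]'; python3 -m inch '[{"dx":0.001,"dy":0.00007,"dz":0,"spin":0,"fingers":-1},{"dx":0,"dy":0,"dz":0,"spin":0,"fingers":-1}]';python3 -m inch '[{"dx":0.0007,"dy":0.00005,"dz":0,"spin":0,"fingers":-1},{"dx":0,"dy":0,"dz":0,"spin":0,"fingers":-1}]'
```

```text
time: 12.45
tcp_pos: [550.2, 165.8, 41.1]
ee_rot: [0.682, 0.731, 0.0, 0.0]
contact_force: [-0.5, -0.7, -1.0]
gripper_width: 13.7
time: 12.7
tcp_pos: [551.2, 165.8, 41.0]
ee_rot: [0.682, 0.731, 0.0, 0.0]
contact_force: [-0.0, 0.2, -3.4]
gripper_width: 13.9
time: 12.95
tcp_pos: [551.9, 165.9, 41.1]
ee_rot: [0.682, 0.731, -0.0, 0.0]
contact_force: [-0.3, 0.6, -3.5]
gripper_width: 13.6
```

At x=551.2 the upward push vanished, so the latch looks to have snapped. I'll nudge on until the stop meets its end softly.

```bash
python3 -m inch '[{"dx":0.0005,"dy":0.00003,"dz":0,"spin":0,"fingers":-1},{"dx":0,"dy":0,"dz":0,"spin":0,"fingers":-1}]'; python3 -m inch '[{"dx":0.0004,"dy":0.00003,"dz":0,"spin":0,"fingers":-1},{"dx":0,"dy":0,"dz":0,"spin":0,"fingers":-1}]'; python3 -m inch '[{"dx":0,"dy":0,"dz":-0.0005,"spin":0,"fingers":-1},{"dx":0,"dy":0,"dz":0,"spin":0,"fingers":-1}]'
```

```text
time: 13.2
tcp_pos: [552.4, 165.9, 41.1]
ee_rot: [0.682, 0.731, -0.0, 0.0]
contact_force: [0.5, 0.2, -2.4]
gripper_width: 13.9
time: 13.45
tcp_pos: [552.6, 165.9, 41.1]
ee_rot: [0.682, 0.731, -0.0, -0.0]
contact_force: [-2.0, 0.5, -3.6]
gripper_width: 13.5
time: 13.7
tcp_pos: [552.7, 166.0, 40.6]
ee_rot: [0.682, 0.731, -0.0, -0.0]
contact_force: [-2.3, -0.4, -2.4]
gripper_width: 13.9
```

The stop meets its end at 552.6 with -2 N, so it is home. Releasing.

```bash
python3 -m inch '[{"dx":0,"dy":0,"dz":0,"spin":0,"fingers":0},{"dx":0,"dy":0,"dz":0,"spin":0,"fingers":0},{"dx":0,"dy":0,"dz":0,"spin":0,"fingers":0},{"dx":0,"dy":0,"dz":0,"spin":0,"fingers":0},{"dx":0,"dy":0,"dz":0,"spin":0,"fingers":0},{"dx":0,"dy":0,"dz":0.02,"spin":0,"fingers":0},{"dx":0,"dy":0,"dz":0.04,"spin":0,"fingers":0},{"dx":0,"dy":0,"dz":0.05,"spin":0,"fingers":0},{"dx":0,"dy":-0.02,"dz":0.03,"spin":0,"fingers":0},{"dx":0,"dy":-0.02,"dz":0,"spin":0,"fingers":0},{"dx":0,"dy":0,"dz":0,"spin":0,"fingers":0},{"dx":0,"dy":0,"dz":0,"spin":0,"fingers":0}]'
python3 look.py w6 24 stop keyhole rail_mark
python3 - <<'E'
from h import *
c=np.load("pics/w6.npy",allow_pickle=True).item()
cv2.imwrite("pics/w6c.png",cv2.resize(c["pixels"][40:270,200:460],None,fx=3,fy=2.6*3/2.6,interpolation=cv2.INTER_CUBIC)[:600])
E
```

```text
time: 15.2
tcp_pos: [552.4, 126.0, 179.9]
ee_rot: [0.682, 0.731, -0.0, -0.0]
contact_force: [0.0, -0.3, -0.6]
gripper_width: 46.3
stop [([333.2, 189.2], 0.66, array([566.5, 120.6,  24. ])), ([324.7, 147.8], 0.63, array([553.6, 166.2,  24. ])), ([534.5, 237.7], 0.61, array([811.9,  77.5,  24. ]))]
keyhole [([333.0, 188.0], 0.98, array([566.2, 122. ,  24. ])), ([533.2, 204.6], 0.98, array([798.5, 118.4,  24. ])), ([335.8, 106.8], 0.93, array([562. , 209.3,  24. ])), ([551.6, 263.4], 0.63, array([843.5,  44.8,  24. ]))]
rail_mark []
15.4 [552.6 126.3 180.1] [ 0.1 -0.1 -1.1]
```

View pics/w6c.png

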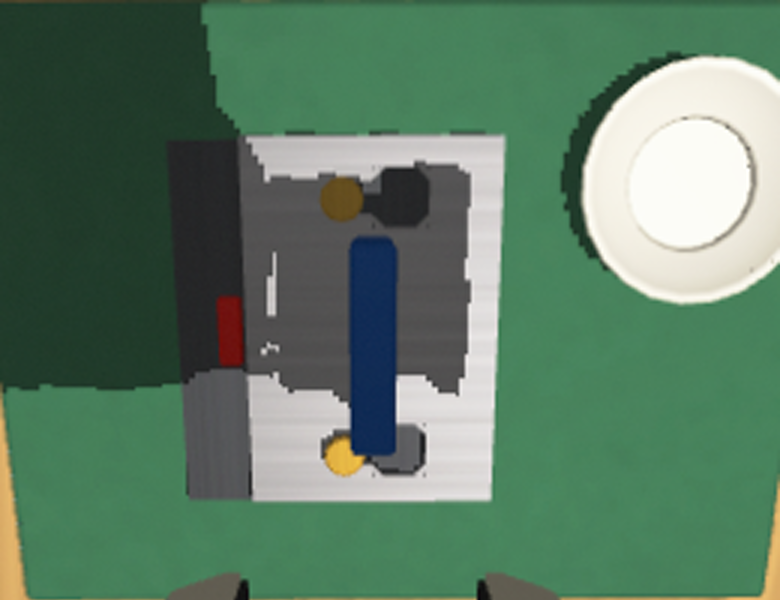

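Both brass heads sit over the slot ends (crop 342,199 and 344,455). The full 8 mm latch tongue shows behind the tail (230,331), and the saucer is untouched. Handing in.

```bash
python3 -c "
from cell import ticket; print(ticket.close_job())"
```

```text
the job is handed in; nothing more can be done
None
```

The small blue-gripped stop is mounted on the rail and pushed fully home. The red latch is up behind it, and I handed the job in at about 15.4 s.

- **Fit:** I lowered both keyholes over the stud heads and slid the stop 20 mm along the board's +x. While lowering and sliding I saw no more than about 2 N of contact.
- **Latch and home:** The latch's upward push vanished about 1.5 mm before the end, and the stop then met its end softly at 2 N. I released it and retreated.
- **Last picture:** Both brass heads sit at the slot ends, the full latch tongue shows behind the tail, and the saucer is undisturbed. After backing off, the wrist force was about zero, so the robot was touching nothing.
- **Not checked:** I did not photograph the bottle and cup again at the end. The arm's path stayed well clear of them.
- **Disagreements:** The top camera put the studs about 2–3 mm off the wrist view in y, so I went by the wrist view. One early triangulation used a blurred picture taken while moving and gave wrong heights. I dropped it and used the text's heights, which the plate's measured size and the contact heights bore out. The first move call was refused for missing keys and cost no arm time.

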